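Push a power module home in its assembly jig and close the keeper

ROBOT

A 6-joint arm with a two-finger parallel gripper is mounted at the origin on the work surface. World frame = base frame: x ahead of the robot, y to its left, z up, the work surface at z = 0. Lengths are in m, angles in degrees, forces in N, time in s.
With the tool pointing down it reaches from about 0.35 to 0.875 m from the base axis. Payload 4.2 kg.
Tool frame: the origin (TCP) lies on the front face of the gripper's body, between the roots of the fingers; the fingertips stand 70 mm ahead of it and the grasp point (between the pads) lies 51 mm ahead of it; x points along the fingers, y is the direction in which the jaws open and shut, and the axes are right-handed (so a half turn about x gives the same grasp; the last joint's range is limited). The gripper opens to 87 mm and grips with 3 to 60 N. Pads are 19 mm wide; open, the fingers measure 117 mm over their backs; the gripper's body (75 mm by 190 mm) begins 51 mm behind the grasp point.
Start: joints at [85.634, 22.042, 0.453, 0, -68.411, -14.817], TCP at [0.205, 0.59, 0.292] pointing down, gripper open.
Joint ranges: [-179.83, 179.83], [-69.29, 118.12], [-61.27, 80.66], [-181.25, 117.63], [-171.15, -9.14], [-177.46, 177.46]. Speed limits (degrees/s): [159.86, 159.86, 180, 180, 180, 180].

INTERFACE

Orientations are given as a 3x3 rotation matrix whose columns are the frame's x, y, z axes.
In Python, from station import r, viewer, spotter gives the robot as it stands.
- The arm moves only by the tool move_arm, never from a script. Its argument "series" is a list that holds one entry, the list of rows, each a list of 7 numbers: the turn, a rotation vector about the world's x, y, z scaled (see below), then the shift along the world's x, y, z scaled (see below), then the opening, from 0 (shut) to 1 (fully open). A call has 1 to 20 rows; each row shifts and turns the pose as measured when the row begins; what a row does not reach is not made up. The controller multiplies each number of a shift by 60 mm and each number of a turn by 8 degrees. A row lasts 1/8 s, in which the tool goes at most 62.5 mm and 10.7 degrees, less where a joint would pass 70% of its speed; a pose out of reach is approached as far as the arm can. A call with a number of a shift or a turn outside -1 to 1 is refused whole. A call with a gripper value outside its range is refused whole. The fingers move at their own pace and stop on an object; the grip force is fixed at half the most. Time passes only in rows, so rows that do not move let the fingers close. It gives the time, the measured TCP pose, the force and the opening at its end, in the units of the state.
- r.sense(): the state, without advancing time (a new reading comes with each control period).
- viewer.capture(name): name is "scene" or "top"; returns (picture, depth): 420x560x3 uint8, red, green, blue; 420x560 float32, m along the optical axis (not along the pixel's ray), 0 where there is no reading.
- viewer.camera_params(name): a dict with "mtx" (3x3 intrinsics, pixels), "pose" (4x4, takes a point from camera to world coordinates). Camera axes: x right, y down, z forward; pixel columns grow to the right and rows downward; lengths in m; the calibration is good to about 2 mm. A picture is of the moment at which its call begins. camera_params takes no time and is no camera call.
- r.finish_job(): hands the job in, once; it reports no verdict.
Trained networks look in the newest picture that a camera, given by its name, has taken for a name from the list of things; names that differ only in an ending like _2 or _b are one class to them, and where a whole thing is asked for, a point or a joint stands for the part that bears it (a point fixed in the world has none). Each returns a list of dicts, best first, with "conf" (0 to 1); they miss things now and then, are a little off and sometimes report something else, mostly with a low value. They report only what shows in the picture. A call takes as long as a camera call. They do not tell look-alikes from the thing itself.
- spotter.find_in(camera, name): "centre" ([column, row] in pixels, amid what is visible of it).
- spotter.trace(camera, name): "mask" (420x560 bool, what is visible of it) and "centre" ([column, row] in pixels, amid what is visible of it).
The state is a dict: "time_s": time; "joints": joint angles; "joint_velocities": joint speeds; "effort": joint torques, N m; "tcp_pos": TCP position; "ee_rot": TCP orientation; "wrist_force": force on the tool from outside, world axes, zero at the start; "moment": the same for the moment, N m; "gripper_width": opening from 0.0 (shut) to 1.0 (fully open).
Only numpy, scipy, OpenCV 4.12 (cv2) and the standard library are available. Lean on these libraries where they do the work, as an engineer would, in place of code of your own. Each camera call takes 0.05 s, during which the arm holds its last target.

TASK

Push the metal power module along the jig's lane, between the two guide rails, until it sits fully home and square against the end stop, with neither the module nor the robot touching either rail; then push the keeper bar round until it lies fully across the lane behind the module. Use only the fingertips or the outside of the fingers to push: never lift or tip the module, and leave the other things where they are.

Things in the scene. Friction and masses are not known exactly. Their poses are not given: they have to be found in the camera images.
- jig: Fixed aluminium jig, a plate 220 mm (its x) by 420 mm (its y) and 10 mm thick, lying on the table. Origin: on the table surface under the lane's centre line; plate spans x -110 to 110, y -220 to 200, top at z 10. The lane runs along the jig's +y, centred on x = 0, floor = plate top. The module is pushed towards +y. The plate before the rails (y below -30) is an open apron where the module starts.
- rail_near: Guide rail on the jig, on the robot's side: 12 mm wide, 200 mm long, 20 mm high bar fixed to the plate. Origin same as the jig's. Occupies jig x -62 to -50, y -30 to 170, z 10 to 30. Must not be touched.
- rail_far: The same rail on the side away from the robot: jig x 50 to 62, y -30 to 170, z 10 to 30. The lane between the rails is 100 mm wide. Must not be touched.
- stop: End stop fixed across the lane's far end: an aluminium bar with two cream pads. Origin same as the jig's. The pads' faces, which the module meets, lie at jig y = 165; pads z 12 to 46, bar z 10 to 55.
- module_center (a point): Centre of the power module, a plain aluminium box 84 mm wide (its x), 110 mm long (its y) and 60 mm high (z), with vent slots on top, about 0.4 to 0.85 kg, sliding on the plate. The point lies 30 mm above its underside; axes turn with it: its y points roughly along the jig's y. It starts on the apron, off-centre and turned, with room on both sides and behind. At home its centre is at jig y = 110, 8 mm clear of each rail if centred.
- keeper_pivot (a point): Pivot axis (vertical) of the keeper bar, on a steel post 16 mm across (top at z 60) beside the far rail, at jig x 74, y 45, z 47 (mid-height of the bar). Axes as the jig's.
- keeper (a joint): Angle of the keeper: a flat steel bar 8 mm thick, 22 mm high (z 36 to 58, passing above the rails), reaching 90 mm from the pivot. 0 = pointing along the jig's -y, outside the far rail; negative = pointing outwards, away from the lane; 1.57 rad = pointing along the jig's -x across the lane, at its end stop. Growing angle is clockwise from above. Stiff pivot (0.08 N m), stays where left. Closed, it passes 6 mm behind a module that is home.
- spacer_a: Loose cream block 24 x 30 x 26 mm on the plate outside the near rail; origin under its centre. Leave alone.
- spacer_b: Loose cream block 24 x 44 x 22 mm on the plate outside the near rail, nearer the stop; origin under its centre. Leave alone.
- thumbnut: Loose steel thumb nut, 28 mm diameter, 22 mm high, on the plate outside the far rail near the stop; origin under its centre. Leave alone.
- fan: Loose black cooling fan 80 x 80 x 25 mm on the table, left of the jig; origin under its centre. Leave alone.
- driver: Loose screwdriver lying on the table left of the jig. Leave alone.
- screw_tray: Loose grey divided tray 110 x 160 x 30 mm on the table, right of the jig; origin under its centre. Leave alone.
- shield: Loose open steel can 60 x 75 x 70 mm high on the table, right of the jig; origin under its centre. Leave alone.
- module: The power module itself; origin at the centre of its underside, 30 mm below module_center, same axes.
Things that resemble listed ones, but are neither listed nor needed, are in the scene too. What is shaped like the module but green or orange is not meant.

How it is judged (in metres and radians):
On the way, in this order (a step that is already met when the one before it is completed fails the run):
1. the module is home and square against the end stop (y of module_center in the frame of jig above 0.107 m and angle between the y axis of module_center and the y axis of jig, either way round below 0.05 rad and z of module_center in the frame of jig below 0.044 m), for 0.2 s.
2. the keeper lies across the lane behind the module (value of joint keeper above 1.45 rad), for 0.2 s.
At the end, for the whole second after the job is handed in: Module at rest on the plate within 3 mm of the stop pads (centre past jig y = 107 mm), within 0.05 rad of square to the lane; keeper beyond 1.45 rad (fully across is 1.57) (all of step 1 and value of joint keeper above 1.45 rad and linear speed of module below 0.01 m/s); the robot touches nothing.
It fails at once if a guide rail is touched, by the module or the robot (contact force between any of rail_near, rail_far and anything else above 0.2 N).
It fails at once if the module is lifted or tipped (z of module_center in the frame of jig above 0.048 m or angle between module_center's own z axis and vertical above 0.12 rad).
It fails at once if another loose thing is moved by more than 10 mm (distance of any of spacer_a, spacer_b, thumbnut, fan, driver, screw_tray, shield from where it was at the start of the episode above 0.01 m).
It also fails if it takes over 72 s, if anything falls off the work surface, if the arm or the gripper's body presses on something with over 40 N, if the wrist force passes 120 N, or if a joint passes its speed limit or range.

## Working session

There is one attempt and no reset: what is moved stays moved. The work goes in short steps, Python scripts to look and compute and a tool call to move; the robot and the scene stay as the last step left them, time stands still between calls to the robot, and variables do not carry over. Pictures are saved under pics/ and viewed, and the job is handed in when it is done.

Besides the shell and the picture viewer there is one more tool, called after ">>>" as a command line: name --argument value ..., lists and objects as JSON in quotes. move_arm: Moves the arm, as the interface text tells. Its arguments: {"type":"object","properties":{"series":{"type":"array","items":{"type":"array","items":{"type":"array","items":{"type":"number","minimum":-1,"maximum":1}}}}},"required":["series"]}

```bash
mkdir -p pics; python3 - <<'E'
from station import r, viewer, spotter
import cv2,numpy as np
s=r.sense();print(s)
for n in ("scene","top"):
    p,d=viewer.capture(n);cv2.imwrite(f"pics/{n}0.png",p[:,:,::-1]);np.save(f"pics/{n}0.npy",d)
    print(n,viewer.camera_params(n))
E
```

```text
{'time_s': 0.0, 'joints': array([ 8.56340782e+01,  2.20892547e+01,  3.77839575e-01, -2.87805684e-02,
       -6.84106823e+01, -1.48171912e+01]), 'joint_velocities': array([ 0.13948332,  0.05054581,  0.00507757, -0.10427398, -0.00645937,
        0.03273183]), 'effort': array([ 6.05781370e-04, -3.90665138e+01,  1.87402081e+01,  4.21963155e+00,
        1.09805490e-02, -1.95254538e-04]), 'tcp_pos': array([0.20518888, 0.5898652 , 0.2911626 ]), 'ee_rot': array([[-6.27941630e-04, -3.28762637e-01, -9.44412375e-01],
       [-2.08921706e-03, -9.44410069e-01,  3.28763223e-01],
       [-9.99997620e-01,  2.17952656e-03, -9.38221127e-05]]), 'wrist_force': array([ 1.13877854, -1.07007865, -0.45926737]), 'moment': array([ 0.05577035, -0.01084566, -0.01789641]), 'gripper_width': 1.0014734664681644}
scene {'mtx': array([[400.22498095,   0.        , 279.10678312],
       [  0.        , 400.22498095, 206.10866925],
       [  0.        ,   0.        ,   1.        ]]), 'pose': array([[-3.34109919e-01,  7.72482858e-01, -5.40037773e-01,
         1.17868508e+00],
       [ 9.42533793e-01,  2.74305528e-01, -1.90752528e-01,
         1.41752652e-01],
       [ 7.82288348e-04, -5.72736162e-01, -8.19739396e-01,
         1.01115606e+00],
       [ 0.00000000e+00,  0.00000000e+00,  0.00000000e+00,
         1.00000000e+00]])}
top {'mtx': array([[381.2933562 ,   0.        , 276.45326575],
       [  0.        , 381.2933562 , 206.08053362],
       [  0.        ,   0.        ,   1.        ]]), 'pose': array([[-0.0133305 , -0.99479044,  0.10106574,  0.42891745],
       [-0.99990403,  0.01288081, -0.00510076, -0.08947464],
       [ 0.00377238, -0.10112404, -0.99486667,  1.24055477],
       [ 0.        ,  0.        ,  0.        ,  1.        ]])}
```

View pics/scene0.png

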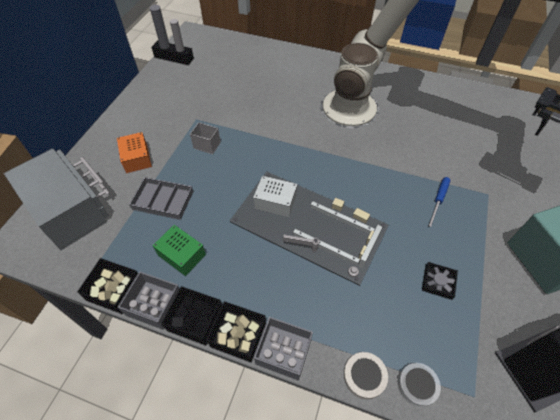

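View pics/top0.png

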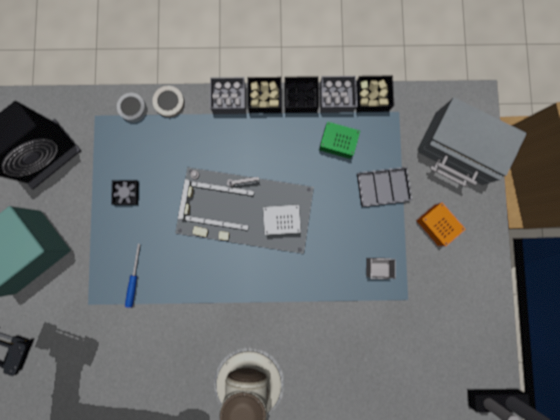

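```bash
cat > h.py <<'E'
import numpy as np,cv2
from station import r, viewer, spotter
def cloud(n,d):
    c=viewer.camera_params(n);K=c["mtx"];T=c["pose"]
    v,u=np.mgrid[0:d.shape[0],0:d.shape[1]]
    P=np.stack([(u-K[0,2])/K[0,0]*d,(v-K[1,2])/K[1,1]*d,d],-1)
    return P@T[:3,:3].T+T[:3,3]
def toplane(n,uv,z):
    c=viewer.camera_params(n);K=c["mtx"];T=c["pose"]
    uv=np.atleast_2d(uv).astype(float)
    ray=np.c_[(uv[:,0]-K[0,2])/K[0,0],(uv[:,1]-K[1,2])/K[1,1],np.ones(len(uv))]@T[:3,:3].T
    return T[:3,3]+ray*((z-T[2,3])/ray[:,2])[:,None]
def proj(n,P):
    c=viewer.camera_params(n);K=c["mtx"];T=c["pose"]
    q=(np.atleast_2d(P)-T[:3,3])@T[:3,:3]
    return np.c_[q[:,0]/q[:,2]*K[0,0]+K[0,2],q[:,1]/q[:,2]*K[1,1]+K[1,2]]
E
python3 - <<'E'
from h import *
for n,b in (("top",(160,150,330,265)),("scene",(215,160,405,290))):
    p=cv2.imread(f"pics/{n}0.png");d=np.load(f"pics/{n}0.npy")
    x0,y0,x1,y1=b
    c=cv2.resize(p[y0:y1,x0:x1],None,fx=4.2,fy=4.2,interpolation=cv2.INTER_CUBIC);cv2.imwrite(f"pics/{n}0z.png",c)
    W=cloud(n,d);
    print(n,(d==0).mean(), np.percentile(W[y0:y1,x0:x1,2],[1,10,50,90,99]))
    for nm in("jig","module","keeper","stop","rail_near","rail_far"):
        for o in spotter.find_in(n,nm)[:3]: print(nm,o["conf"],o["centre"])
E
```

```text
top 0.0038180272108843537 [-0.00435021 -0.00142418  0.00404567  0.02903543  0.07252411]
jig 0.93 [237.6, 203.5]
module 0.87 [284.5, 217.9]
module 0.84 [340.8, 142.6]
module 0.56 [439.6, 222.5]
keeper 0.51 [240.9, 180.5]
stop 0.68 [124.0, 191.9]
stop 0.55 [184.1, 200.0]
rail_near 0.71 [219.6, 221.2]
rail_near 0.43 [280.1, 221.7]
rail_far 0.53 [224.2, 191.4]
scene 0.003869047619047619 [-0.0038692  -0.00154179  0.00209265  0.02741309  0.07112428]
jig 0.72 [319.8, 229.1]
module 0.98 [183.7, 247.4]
module 0.85 [135.7, 153.8]
module 0.74 [275.8, 198.4]
keeper 0.74 [298.5, 241.8]
stop 0.67 [368.1, 246.4]
rail_near 0.86 [342.9, 216.9]
rail_far 0.73 [334.7, 249.5]
```

View pics/top0z.png

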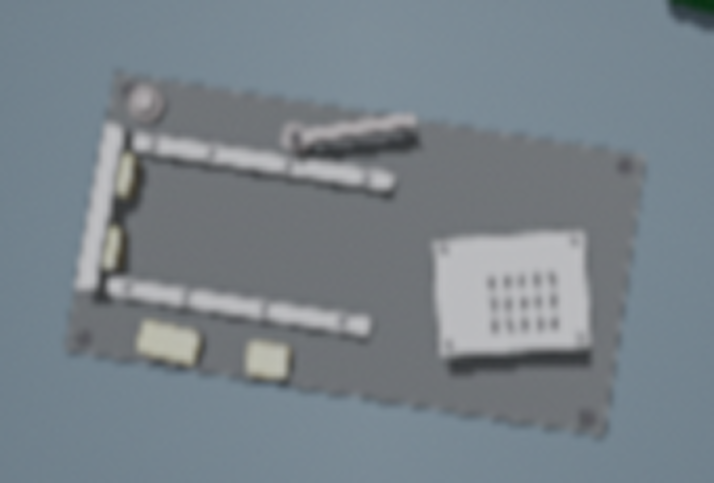

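View pics/scene0z.png

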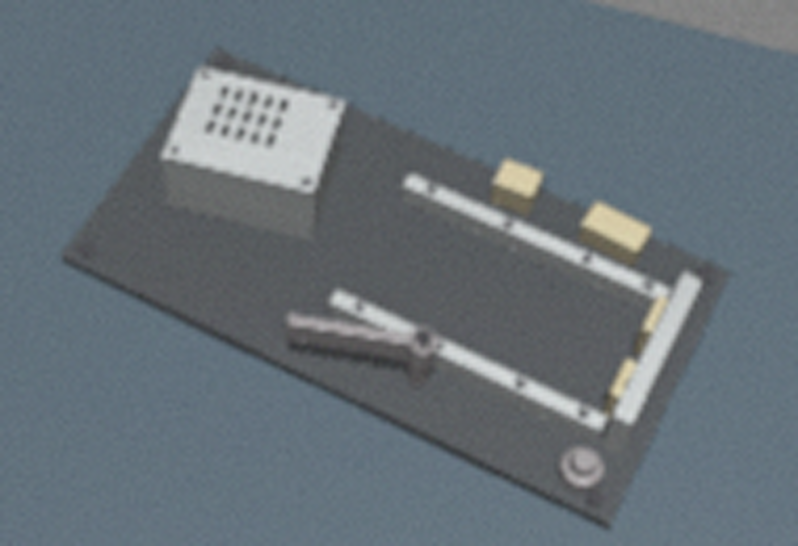

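```bash
cat > fit.py <<'E'
from h import *
from scipy.optimize import least_squares
def lines_fit(P,size):
    pass
def boxpose(n,mask,z):
    cs,_=cv2.findContours(mask.astype(np.uint8),cv2.RETR_EXTERNAL,cv2.CHAIN_APPROX_NONE)
    c=max(cs,key=cv2.contourArea)
    return toplane(n,c[:,0,:],z)[:,:2]
def rectfit(P,w,l,x0,grow=0):
    # fit rectangle (w along own x, l along own y) pose to contour pts
    def res(q):
        c,s=np.cos(q[2]),np.sin(q[2]);L=(P-q[:2])@np.array([[c,-s],[s,c]])
        a=np.abs(L[:,0])-(w/2+q[3]);b=np.abs(L[:,1])-(l/2+q[3])
        return np.where((a>0)&(b>0),np.hypot(a,b),np.maximum(a,b))
    o=least_squares(res,[*x0,0],loss="soft_l1",f_scale=.002)
    return o.x,np.sqrt(np.mean(res(o.x)**2))
E
cat > meas.py <<'E'
from fit import *
import sys
def module(n,p,d):
    W=cloud(n,d);hsv=cv2.cvtColor(p,cv2.COLOR_RGB2HSV)
    m=(W[...,2]>.055)&(W[...,2]<.085)&(hsv[...,1]<60)&(hsv[...,2]>80)
    m&=(np.abs(W[...,0]-JC[0])<.25)&(np.abs(W[...,1]-JC[1])<.27)
    m=cv2.morphologyEx(m.astype(np.uint8),cv2.MORPH_OPEN,np.ones((5,5)))
    m=cv2.morphologyEx(m,cv2.MORPH_CLOSE,np.ones((7,7)))
    return m,W
JC=(0.41,.0)
E
python3 - <<'E'
from meas import *
for n in("top","scene"):
    p=cv2.imread(f"pics/{n}0.png")[:,:,::-1].copy();d=np.load(f"pics/{n}0.npy")
    t=spotter.trace(n,"jig")
    viewer.capture(n)if not t else 0
    m,W=module(n,p,d);print(n,m.sum())
    z=np.median(W[...,2][m>0]);P=boxpose(n,m,.07)
    print("module z",z,rectfit(P,.084,.110,[*P.mean(0),.0]))
    # plate by colour
    f=p.astype(float);sat=f[...,2]-f[...,0]
    k=(sat<(14))&(np.abs(W[...,0]-.42)<.19)&(np.abs(W[...,1]-.0)<.27)
    k=cv2.morphologyEx(k.astype(np.uint8),cv2.MORPH_OPEN,np.ones((3,3)))
    k=cv2.morphologyEx(k,cv2.MORPH_CLOSE,np.ones((9,9)))
    P=boxpose(n,k,.010);print("plate",k.sum(),rectfit(P,.22,.42,[*P.mean(0),.1]))
    cv2.imwrite(f"pics/{n}k.png",np.hstack([k*255,m*255]))
    print(cv2.minAreaRect((P*1000).astype(np.float32)))
E
```

```text
top 990
module z 0.06985264287981097 (array([ 0.50545013, -0.10998707,  0.04701513, -0.00176759]), np.float64(0.0009716012099487987))
plate 8087 (array([ 0.51737768,  0.00485625, -0.04125878, -0.01600943]), np.float64(0.013343690838022894))
((536.583251953125, 9.502685546875), (420.61456298828125, 209.2974395751953), 81.27167510986328)
scene 976
module z 0.06913789631802103 (array([ 0.51351428, -0.1044799 ,  0.06130502,  0.0011757 ]), np.float64(0.0019350238327950778))
plate 7294 (array([ 0.5159042 ,  0.0070463 , -0.01195021, -0.01811141]), np.float64(0.013826216683064298))
((527.3221435546875, 11.673187255859375), (428.5337829589844, 207.96438598632812), 84.08765411376953)
```

```bash
python3 -c "
import cv2;a=cv2.imread('pics/topk.png');b=cv2.imread('pics/scenek.png');cv2.imwrite('pics/kk.png',cv2.resize(cv2.vconcat([a,b]),None,fx=.6,fy=.6))"
```

```text
(no output)
```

View pics/kk.png

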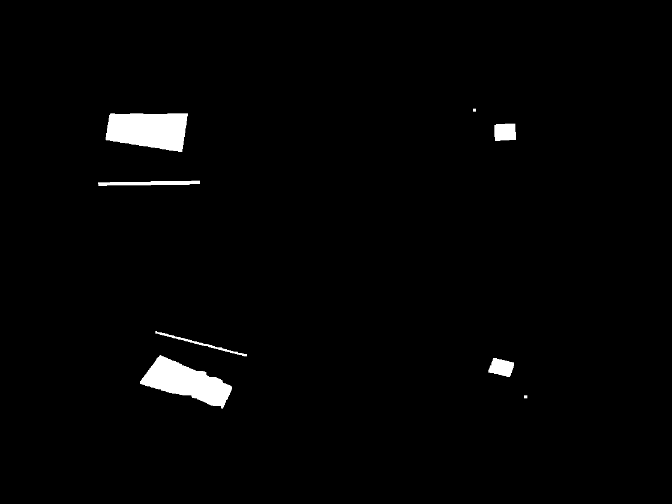

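```bash
cat > meas.py <<'E'
from fit import *
JC=(0.53,.0)
def module(n,p,d):
    W=cloud(n,d);hsv=cv2.cvtColor(p,cv2.COLOR_RGB2HSV)
    m=(W[...,2]>.0635)&(W[...,2]<.085)&(hsv[...,1]<70)&(hsv[...,2]>(150))
    m&=(np.abs(W[...,0]-JC[0])<.14)&(np.abs(W[...,1]-JC[1])<.25)
    m=cv2.morphologyEx(m.astype(np.uint8),cv2.MORPH_CLOSE,np.ones((5,5)))
    m=cv2.morphologyEx(m,cv2.MORPH_OPEN,np.ones((5,5)))
    return m,W
def plate(n,p,W,thr=14):
    f=p.astype(float);sat=f[...,2]-f[...,0]
    k=(sat<thr)&(np.abs(W[...,0]-.53)<.2)&(np.abs(W[...,1]-.0)<.27)
    k=cv2.morphologyEx(k.astype(np.uint8),cv2.MORPH_OPEN,np.ones((3,3)))
    return cv2.morphologyEx(k,cv2.MORPH_CLOSE,np.ones((9,9)))
def wire(n,img,T,pts,s,off,col):
    q=((proj(n,T(np.array(pts,float)/1000))+.5-off)*s).astype(int)
    cv2.polylines(img,[q],True,col,1,cv2.LINE_AA)
def TF(x,y,a):
    R=np.array([[np.cos(a),-np.sin(a),0],[np.sin(a),np.cos(a),0],[0,0,1]])
    return lambda P:P@R.T+[x,y,0]
def rc(x0,x1,y0,y1,z):return[[x0,y0,z],[x1,y0,z],[x1,y1,z],[x0,y1,z]]
E
python3 - <<'E'
from meas import *
for n in("top","scene"):
    p=cv2.imread(f"pics/{n}0.png")[:,:,::-1].copy();d=np.load(f"pics/{n}0.npy")
    m,W=module(n,p,d)
    P=boxpose(n,m,.07);mq=rectfit(P,.084,.110,[*P.mean(0),.0])
    print(n,"module",np.median(W[...,2][m>0]),mq)
    k=plate(n,p,W);P=boxpose(n,k,.010);q=rectfit(P,.22,.42,[*P.mean(0),-.15]);print("plate",k.sum(),q)
    x,y,a,_=q[0]
    o=np.array([-np.sin(a),np.cos(a)])*.01;T=TF(x+o[0],y+o[1],a);print("jig origin",x+o[0],y+o[1],a)
    b={"top":(160,150,330,265),"scene":(215,160,405,290)}[n];s=4.2
    img=cv2.resize(p[b[1]:b[3],b[0]:b[2],::-1],None,fx=s,fy=s,interpolation=cv2.INTER_CUBIC);off=np.array(b[:2])
    wire(n,img,T,rc(-110,110,-220,200,10),s,off,(0,0,255))
    for e in(-1,1):wire(n,img,T,rc(e*50,e*62,-30,170,30),s,off,(0,255,0))
    wire(n,img,T,rc(-50,50,165,166,46),s,off,(255,0,0))
    wire(n,img,T,rc(66,82,37,53,60),s,off,(255,0,255))
    wire(n,img,TF(*mq[0][:3]),rc(-42,42,-55,55,70),s,off,(0,200,255))
    cv2.imwrite(f"pics/{n}0w.png",img)
E
```

```text
top module 0.06993569129382649 (array([ 0.50633362, -0.11028428,  0.03934196, -0.00216764]), np.float64(0.0008691033167886717))
plate 8650 (array([ 0.5435792 ,  0.00847618, -0.16874597, -0.00260337]), np.float64(0.0011902558407588947))
jig origin 0.5452586612538924 0.018334141285567943 -0.16874597457137783
scene module 0.06947687856145701 (array([ 0.50891595, -0.10657835,  0.06219485, -0.00239242]), np.float64(0.0011449437903987597))
plate 9081 (array([ 0.54648064,  0.00989144, -0.16679636, -0.00075755]), np.float64(0.0038041685131635877))
jig origin 0.5481408842027339 0.019752658192040487 -0.1667963587953644
```

View pics/top0w.png

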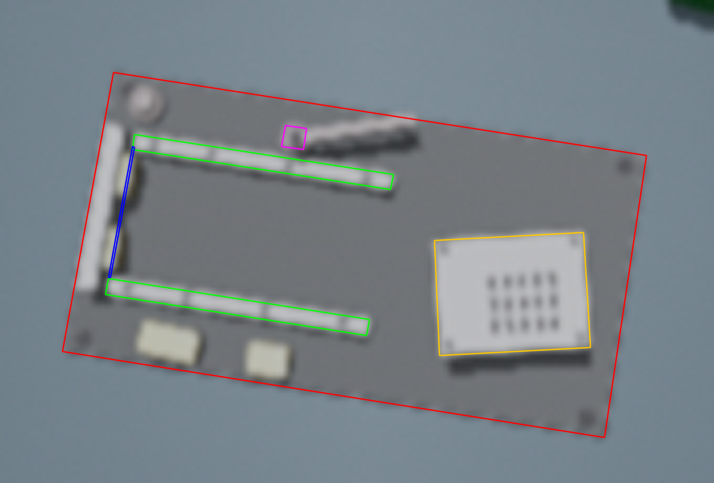

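View pics/scene0w.png

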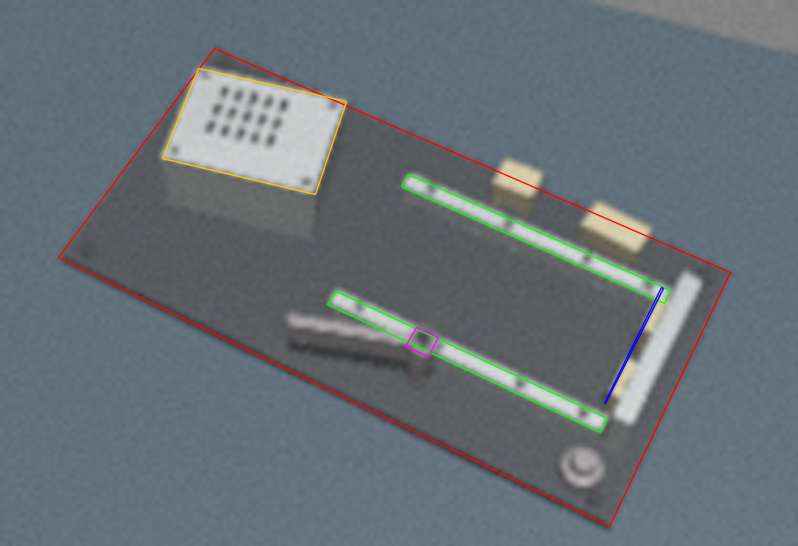

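>>> move_arm --series '[[[0,0,0.1,0.5,-0.9,0,0.6],[0,0,0.1,0.5,-0.95,0,0.6],[0,0,0.1,0.5,-0.95,0,0.6],[0,0,0.1,0.5,-0.95,0,0.6],[0,0,0.1,0.4,-0.95,0,0.6],[0,0,0.1,0.3,-0.95,0,0.6],[0,0,0.1,0.3,-0.95,-0.1,0.6],[0,0,0.1,0.2,-0.95,-0.2,0.6],[0,0,0.1,0.1,-0.95,-0.3,0.6],[0,0,0.1,0.1,-0.95,-0.3,0.6],[0,0,0.1,0.1,-0.9,-0.3,0.6],[0,0,0,0,0,0,0.6]]]'

```text
time_s: 2.3
tcp_pos: [0.4147, -0.0418, 0.2208]
ee_rot: [[0.01, -0.172, -0.985], [0.007, -0.985, 0.172], [-1.0, -0.009, -0.009]]
wrist_force: [0.2, 0.5, 0.6]
gripper_width: 0.601
```

```bash
cat > plan.py <<'E'
from meas import *
J=np.array([.5467,.0190,-.168])
def R2(a=J[2]):return np.array([[np.cos(a),-np.sin(a)],[np.sin(a),np.cos(a)]])
def j2w(p):return R2()@(np.array(p,float)/1000)+J[:2]
def w2j(p):return R2().T@(np.array(p)[:2]-J[:2])*1000
def state():
    s=r.sense();R=s["ee_rot"];yaw=np.degrees(np.arctan2(R[1,1],R[0,1]))-np.degrees(J[2])
    print("t",round(s["time_s"],2),"tcp",s["tcp_pos"].round(4),"jig",w2j(s["tcp_pos"]).round(1),"tip z",round(s["tcp_pos"][2]*1000+70*R[2,0],1),"jaw yaw in jig",yaw.round(2),"toolx",R[:,0].round(4),"w",round(s["gripper_width"],3),"F",s["wrist_force"].round(1))
    return s
def to(p,tipz=None):
    s=state();d=np.r_[j2w(p)-s["tcp_pos"][:2],0 if tipz is None else tipz/1000-(s["tcp_pos"][2]-.07)]
    print("target",p,"shift mm",(d*1000).round(1),"units",(d/.06).round(2))
def look(tag):
    out={}
    for n in("top","scene"):
        p,d=viewer.capture(n);cv2.imwrite(f"pics/{n}{tag}.png",p[:,:,::-1])
        m,W=module(n,p,d)
        off={"top":(.5453,.0183),"scene":(.5481,.0198)}[n]
        P=boxpose(n,m,.07);q,e=rectfit(P,.084,.110,[*P.mean(0),J[2]])
        print(n,"module jig mm",(R2().T@(q[:2]-off)*1000).round(1),"yaw",round(q[2]-J[2],3),"rms",round(e*1000,2),"px",m.sum(),"grow",round(q[3]*1000,1))
E
python3 - <<'E'
from plan import *
to([-88,-136],38)
look("1")
E
```

```text
t 2.3 tcp [ 0.4147 -0.0418  0.2208] jig [-120.  -82.] tip z 150.8 jaw yaw in jig -90.26 toolx [ 0.0104  0.007  -0.9999] w 0.601 F [0.2 0.5 0.6]
target [-88, -136] shift mm [  22.5  -58.6 -112.8] units [ 0.37 -0.98 -1.88]
top module jig mm [ -17.  -133.2] yaw 0.207 rms 0.88 px 950 grow -2.1
scene module jig mm [ -17.3 -131.1] yaw 0.231 rms 1.18 px 819 grow -2.3
```

>>> move_arm --series '[[[-0.05,0.075,0,0.37,-0.97,-0.1,0.6],[0,0,0,0,0,-0.8,0.6],[0,0,0,0,0,-0.7,0.6],[0,0,0,0,0,-0.25,0.6],[0,0,0,0,0,0,0.6]]]'

```text
time_s: 3.02
tcp_pos: [0.4447, -0.0913, 0.1132]
ee_rot: [[0.019, -0.153, -0.988], [0.002, -0.988, 0.153], [-1.0, -0.005, -0.018]]
wrist_force: [0.3, 0.3, 0.8]
gripper_width: 0.601
```

```bash
python3 - <<'E'
from plan import *
to([-51.5,-136],38)
E
```

```text
t 3.02 tcp [ 0.4447 -0.0913  0.1132] jig [ -82.1 -125.8] tip z 43.2 jaw yaw in jig -89.16 toolx [ 0.0185  0.0019 -0.9998] w 0.601 F [0.3 0.3 0.8]
target [-51.5, -136] shift mm [ 28.4 -15.1  -5.2] units [ 0.47 -0.25 -0.09]
```

>>> move_arm --series '[[[0,0.13,-0.1,-0.03,-0.17,-0.09,0.6],[0,0,0,0,0,0,0.6]]]'

```text
time_s: 3.28
tcp_pos: [0.4447, -0.1005, 0.1094]
ee_rot: [[0.004, -0.164, -0.986], [0.002, -0.986, 0.164], [-1.0, -0.003, -0.003]]
wrist_force: [-0.4, 0.0, 0.2]
gripper_width: 0.6
```

```bash
python3 - <<'E'
from plan import *
to([-51.5,-136],38)
E
```

```text
t 3.27 tcp [ 0.4447 -0.1005  0.1094] jig [ -80.6 -134.9] tip z 39.4 jaw yaw in jig -89.8 toolx [ 0.0035  0.0021 -1.    ] w 0.6 F [-0.4  0.   0.2]
target [-51.5, -136] shift mm [28.5 -6.  -1.4] units [ 0.48 -0.1  -0.02]
```

>>> move_arm --series '[[[0,0,0,0.06,-0.01,-0.01,0.6],[0,0,0,0.06,-0.01,0,0.6],[0,0,0,0.06,-0.01,0,0.6],[0,0,0,0.06,-0.01,0,0.6],[0,0,0,0.06,-0.01,0,0.6],[0,0,0,0.06,-0.01,0,0.6],[0,0,0,0.06,-0.01,0,0.6],[0,0,0,0.06,-0.01,0,0.6],[0,0,0,0,0,0,0.6]]]'

```text
time_s: 4.4
tcp_pos: [0.4591, -0.105, 0.1079]
ee_rot: [[-0.032, -0.165, -0.986], [0.004, -0.986, 0.165], [-0.999, 0.001, 0.033]]
wrist_force: [-0.6, 1.0, 0.0]
gripper_width: 0.597
```

```bash
python3 - <<'E'
from plan import *
to([-51.5,-136],38)
look("2")
E
```

```text
t 4.4 tcp [ 0.4591 -0.105   0.1079] jig [ -65.7 -136.9] tip z 37.9 jaw yaw in jig -89.88 toolx [-0.0323  0.0041 -0.9995] w 0.597 F [-0.6  1.   0. ]
target [-51.5, -136] shift mm [14.1 -1.5  0.1] units [ 0.24 -0.02  0.  ]
top module jig mm [  -9.4 -135.6] yaw 0.155 rms 8.7 px 284 grow -2.6
scene module jig mm [  -7.8 -133.6] yaw 0.145 rms 2.9 px 772 grow -3.2
```

>>> move_arm --series '[[[0,-0.08,0,0.08,-0.01,0,0.6],[0,-0.08,0,0.08,-0.01,0,0.6],[0,-0.08,0,0.08,-0.01,0,0.6],[0,-0.08,0,0.08,-0.01,0,0.6],[0,-0.08,0,0.06,-0.01,0,0.6],[0,-0.08,0,0.04,0,0,0.6]]]'

```text
time_s: 5.25
tcp_pos: [0.4742, -0.1074, 0.1068]
ee_rot: [[0.011, -0.165, -0.986], [0.005, -0.986, 0.165], [-1.0, -0.007, -0.01]]
wrist_force: [-8.6, 1.8, 7.2]
gripper_width: 0.603
```

```bash
python3 - <<'E'
from plan import *
to([-51.5,-136],38)
look("3")
E
```

```text
t 5.25 tcp [ 0.4742 -0.1074  0.1068] jig [ -50.4 -136.7] tip z 36.8 jaw yaw in jig -89.86 toolx [ 0.0107  0.0054 -0.9999] w 0.603 F [-8.6  1.8  7.2]
target [-51.5, -136] shift mm [-1.   0.9  1.2] units [-0.02  0.01  0.02]
top module jig mm [   3.8 -140. ] yaw 0.043 rms 11.16 px 355 grow -3.8
scene module jig mm [   6.7 -137.6] yaw 0.034 rms 2.7 px 749 grow -4.6
```

>>> move_arm --series '[[[0,0,0,-0.5,0.08,0,0.6],[0,0,0,-0.3,0,0.4,0.6],[0,0,-0.95,0,-0.2,0.9,0.5],[0,0,-0.95,0,-0.6,0.4,0.5],[0,0,-0.95,0.2,-0.6,0,0.5],[0,0,-0.95,0.3,-0.3,0,0.5],[0,0,-0.95,0.4,0,0,0.5],[0,0,-0.95,0.3,0,0,0.5],[0,0,-0.95,0,0,0,0.5],[0,0,-0.95,0,0,0,0.5],[0,0,-0.95,0,0,0,0.5],[0,0,-0.95,0,0,0,0.5],[0,0,-0.95,0,0,0,0.5]]]'

```text
time_s: 6.98
tcp_pos: [0.5142, -0.2129, 0.221]
ee_rot: [[0.03, -0.994, 0.104], [-0.048, 0.103, 0.994], [-0.998, -0.035, -0.045]]
wrist_force: [0.4, 0.2, -0.2]
gripper_width: 0.501
```

```bash
python3 - <<'E'
from plan import *
to([0,-215],38)
look("4")
E
```

```text
t 6.97 tcp [ 0.5142 -0.2129  0.221 ] jig [   6.7 -234. ] tip z 151.1 jaw yaw in jig 183.73 toolx [ 0.03   -0.0479 -0.9984] w 0.501 F [ 0.4  0.2 -0.2]
target [0, -215] shift mm [  -3.4   19.9 -113. ] units [-0.06  0.33 -1.88]Traceback (most recent call last):
  File "<stdin>", line 3, in <module>
  File "plan.py", line 19, in look
    P=boxpose(n,m,.07);q,e=rectfit(P,.084,.110,[*P.mean(0),J[2]])
  File "fit.py", line 7, in boxpose
    c=max(cs,key=cv2.contourArea)
ValueError: max() iterable argument is empty
```

View pics/top4.png

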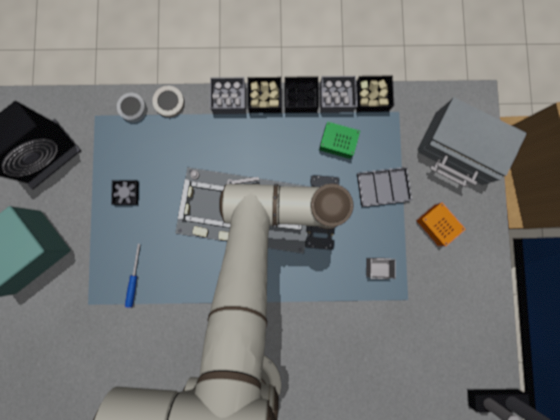

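```bash
python3 - <<'E'
from plan import *
print(r.sense()["joints"].round(1))
p,d=viewer.capture("scene");cv2.imwrite("pics/scene4.png",p[:,:,::-1])
m,W=module("scene",p,d);print(m.sum())
c=cv2.resize(p[140:300,200:420,::-1],None,fx=3.6,fy=3.6,interpolation=cv2.INTER_CUBIC);cv2.imwrite("pics/scene4z.png",c)
E
```

```text
[ -4.7  18.1 -17.9   3.3 -52.2  -3.4]
831
```

View pics/scene4z.png

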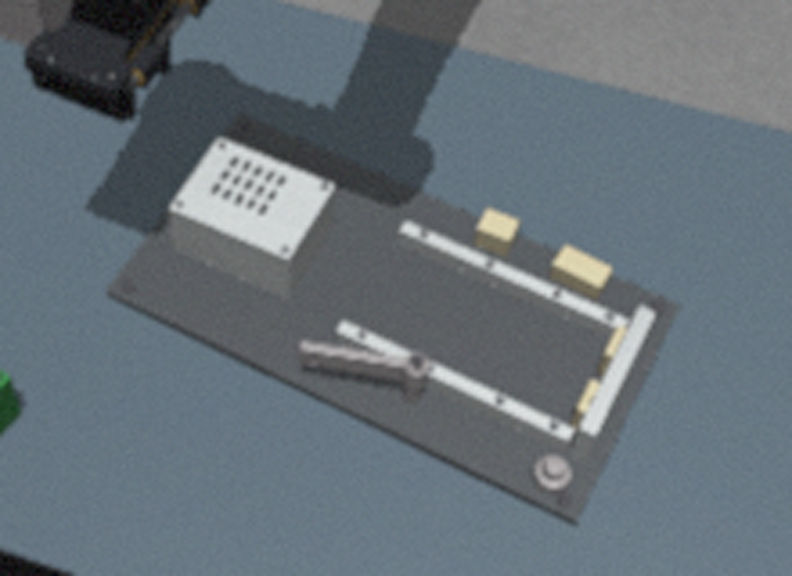

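```bash
sed -i 's/for n in("top","scene"):\n        p,d=viewer/&/; s/def look(tag):/def look(tag,cams=("scene",)):/; s/    for n in("top","scene"):/    for n in cams:/' plan.py; python3 - <<'E'
from plan import *
look("5")
E
```

```text
scene module jig mm [   3.4 -137.5] yaw 0.03 rms 1.4 px 831 grow -2.2
```

>>> move_arm --series '[[[0.34,0.21,-0.47,-0.03,0.1,0,0.5],[0,0,0,0,0,0,0.5],[0,0,0,0,0,-0.8,0.5],[0,0,0,0,0,-0.6,0.5],[0,0,0,0,0,-0.2,0.5],[0,0,0,0,0,0,0.5]]]'

```text
time_s: 7.88
tcp_pos: [0.5146, -0.2079, 0.1252]
ee_rot: [[0.009, -0.989, 0.15], [-0.005, 0.15, 0.989], [-1.0, -0.01, -0.003]]
wrist_force: [0.3, -0.6, -0.2]
gripper_width: 0.501
```

```bash
python3 - <<'E'
from plan import *
to([3,-215],38)
E
```

```text
t 7.88 tcp [ 0.5146 -0.2079  0.1252] jig [   6.3 -229.1] tip z 55.2 jaw yaw in jig 181.03 toolx [ 0.0093 -0.0047 -0.9999] w 0.501 F [ 0.3 -0.6 -0.2]
target [3, -215] shift mm [ -0.9  14.4 -17.2] units [-0.02  0.24 -0.29]
```

>>> move_arm --series '[[[0.03,0.07,-0.13,-0.03,0.1,-0.28,0.5],[0,0,0,0,0,0,0.5]]]'

```text
time_s: 8.12
tcp_pos: [0.514, -0.2017, 0.1095]
ee_rot: [[0.003, -0.986, 0.168], [-0.001, 0.168, 0.986], [-1.0, -0.003, -0.001]]
wrist_force: [0.5, -0.9, 0.2]
gripper_width: 0.499
```

```bash
python3 - <<'E'
from plan import *
to([3,-203],38)
E
```

```text
t 8.12 tcp [ 0.514  -0.2017  0.1095] jig [   4.6 -223. ] tip z 39.5 jaw yaw in jig 179.98 toolx [ 0.0031 -0.0011 -1.    ] w 0.499 F [ 0.5 -0.9  0.2]
target [3, -203] shift mm [ 1.7 20.  -1.5] units [ 0.03  0.33 -0.02]
```

>>> move_arm --series '[[[0,0,0,0.025,0.15,-0.02,0.5],[0,0,0,0.025,0.15,0,0.5],[0,0,0,0.02,0.15,0,0.5],[0.02,0,0,0.02,0.15,0,0.5],[0.03,0,0,0.02,0.15,0,0.5],[0.03,0,0,0.02,0.15,0,0.5],[0.03,0,0,0.02,0.1,0,0.5]]]'

```text
time_s: 9.0
tcp_pos: [0.5231, -0.1387, 0.1092]
ee_rot: [[0.003, -0.986, 0.167], [0.013, 0.167, 0.986], [-1.0, -0.0, 0.014]]
wrist_force: [-0.8, -3.8, -0.9]
gripper_width: 0.498
```

```bash
python3 - <<'E'
from plan import *
to([0,-150],38)
look("6")
E
```

```text
t 9.0 tcp [ 0.5231 -0.1387  0.1092] jig [   3.1 -159.5] tip z 39.2 jaw yaw in jig 180.03 toolx [ 0.0027  0.0133 -0.9999] w 0.498 F [-0.8 -3.8 -0.9]
target [0, -150] shift mm [-1.4  9.9 -1.2] units [-0.02  0.16 -0.02]
scene module jig mm [  2.9 -85.5] yaw 0.043 rms 3.5 px 751 grow -4.5
```

```bash
cat >> plan.py <<'E'
def zoom(src,dst,b=(200,140,420,300),s=3.6,mod=None,n="scene"):
    p=cv2.imread(src);img=cv2.resize(p[b[1]:b[3],b[0]:b[2]],None,fx=s,fy=s,interpolation=cv2.INTER_CUBIC)
    off=np.array(b[:2]);o={"top":(.5453,.0183),"scene":(.5481,.0198)}[n];T=TF(*o,J[2])
    for e in(-1,1):wire(n,img,T,rc(e*50,e*62,-30,170,30),s,off,(0,255,0))
    if mod is not None:
        M=TF(mod[0]/1000,mod[1]/1000,mod[2]);wire(n,img,lambda P:T(M(P)),rc(-42,42,-55,55,70),s,off,(0,200,255))
    cv2.imwrite(dst,img)
E
python3 - <<'E'
from plan import *
zoom("pics/scene6.png","pics/scene6z.png",mod=(3,-94,0))
E
```

```text
(no output)
```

View pics/scene6z.png

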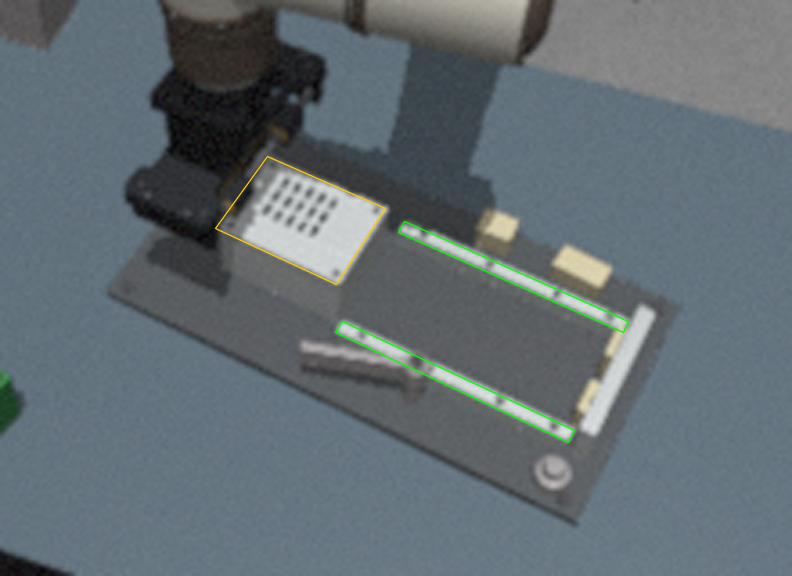

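>>> move_arm --series '[[[0,0,0,0.01,0.15,-0.01,0.5],[0,0,0,0.01,0.15,0,0.5],[0,0,0,0.015,0.15,0,0.5],[0,0,0,0.015,0.15,0,0.5],[0,0,0,0.02,0.1,0,0.5]]]'

```text
time_s: 9.68
tcp_pos: [0.528, -0.095, 0.1093]
ee_rot: [[0.003, -0.986, 0.167], [0.012, 0.167, 0.986], [-1.0, -0.001, 0.013]]
wrist_force: [-1.1, -4.5, -1.0]
gripper_width: 0.501
```

```bash
python3 - <<'E'
from plan import *
to([0,-100],38)
s=r.sense();y=w2j(s["tcp_pos"]+s["ee_rot"][:,0]*.07);print("tip",y)
look("7")
zoom("pics/scene7.png","pics/scene7z.png",mod=(y[0]-.5,y[1]+64.5,0))
E
```

```text
t 9.68 tcp [ 0.528  -0.095   0.1093] jig [   0.6 -115.6] tip z 39.3 jaw yaw in jig 180.03 toolx [ 0.0035  0.0125 -0.9999] w 0.501 F [-1.1 -4.5 -1. ]
target [0, -100] shift mm [ 2.  15.4 -1.3] units [ 0.03  0.26 -0.02]
tip [   0.69129421 -114.65939502]
scene module jig mm [ -0.7 -42. ] yaw -0.021 rms 3.99 px 767 grow -4.3
```

View pics/scene7z.png

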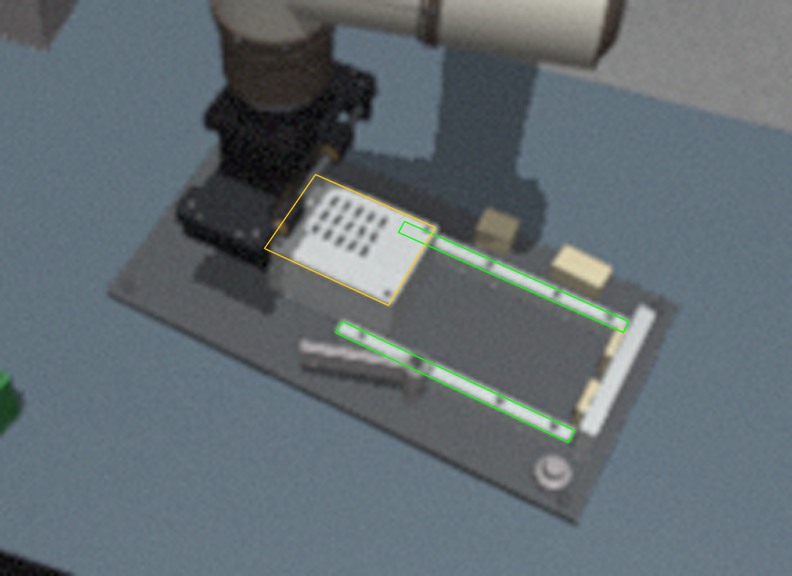

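```bash
cat >> plan.py <<'E'
def edges(tag,n="scene"):
    p,d=viewer.capture(n);cv2.imwrite(f"pics/{n}{tag}.png",p[:,:,::-1])
    m,W=module(n,p,d);o={"top":(.5453,.0183),"scene":(.5481,.0198)}[n]
    P=((boxpose(n,m,.07)-o)@R2())*1000
    f=np.percentile(P[:,1],97);print(n,"front y",round(f+2,1))
    S=P[(P[:,1]>f-70)&(P[:,1]<f-6)];c=np.median(P[:,0])
    for nm,q in(("near",S[S[:,0]<c-15]),("far",S[S[:,0]>c+15])):
        if len(q)>4:
            k=np.polyfit(q[:,1],q[:,0],1);print(nm,len(q),"x at mid",round(np.median(q[:,0]),1),"slope yaw",round(-k[0],3))
    F=P[P[:,1]>f-6];F=F[np.abs(F[:,0]-c)<33];k=np.polyfit(F[:,0],F[:,1],1);print("front yaw",round(k[0],3),len(F))
E
python3 - <<'E'
from plan import *
edges("8");edges("8","top")
E
```

```text
scene front y 9.5
near 20 x at mid -40.6 slope yaw -0.011
far 21 x at mid 39.8 slope yaw 0.034
front yaw 0.015 17Traceback (most recent call last):
  File "<stdin>", line 2, in <module>
  File "plan.py", line 31, in edges
    P=((boxpose(n,m,.07)-o)@R2())*1000
        ~~~~~~~^^^^^^^^^
  File "fit.py", line 7, in boxpose
    c=max(cs,key=cv2.contourArea)
ValueError: max() iterable argument is empty
```

>>> move_arm --series '[[[0,0,0,0.025,0.15,-0.01,0.5],[0,0,0,0.025,0.15,0,0.5],[0,0,0,0.025,0.15,0,0.5],[0,0,0,0.025,0.15,0,0.5],[0,0,0,0.025,0.15,0,0.5],[0,0,0,0.025,0.15,0,0.5],[0,0,0,0.025,0.15,0,0.5],[0,0,0,0.02,0.1,0,0.5]]]'

```text
time_s: 10.82
tcp_pos: [0.5401, -0.0241, 0.1095]
ee_rot: [[0.003, -0.986, 0.167], [0.011, 0.167, 0.986], [-1.0, -0.001, 0.011]]
wrist_force: [-0.9, -5.8, 0.3]
gripper_width: 0.497
```

```bash
python3 - <<'E'
from plan import *
to([0,45.5],38)
s=r.sense();y=w2j(s["tcp_pos"]+s["ee_rot"][:,0]*.07);print("tip",y)
edges("9")
zoom("pics/scene9.png","pics/scene9z.png",mod=(y[0]-.5,y[1]+64.5,0))
E
```

```text
t 10.82 tcp [ 0.5401 -0.0241  0.1095] jig [  0.7 -43.6] tip z 39.5 jaw yaw in jig 179.99 toolx [ 0.003   0.0108 -0.9999] w 0.497 F [-0.9 -5.8  0.3]
target [0, 45.5] shift mm [14.2 87.9 -1.5] units [ 0.24  1.47 -0.03]
tip [  0.81211012 -42.77957706]
scene front y 80.4
near 21 x at mid -41.2 slope yaw 0.008
far 21 x at mid 39.4 slope yaw 0.022
front yaw 0.003 18
```

View pics/scene9z.png

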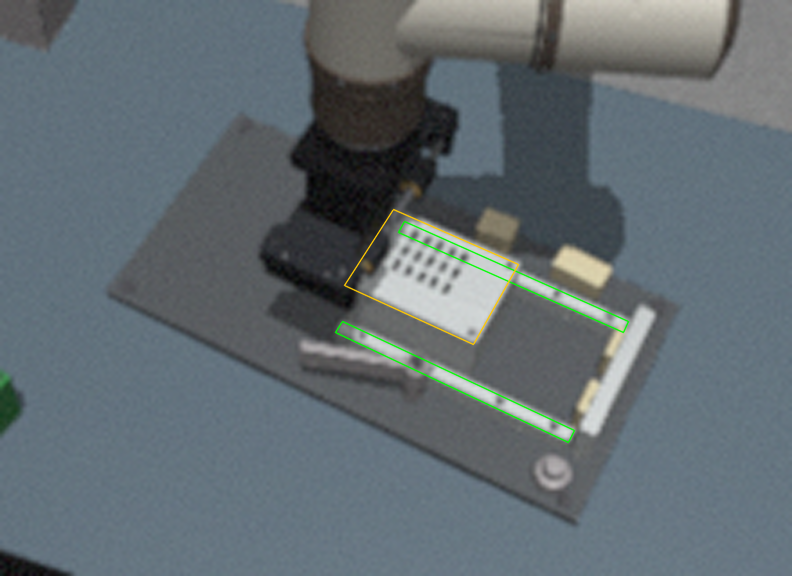

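>>> move_arm --series '[[[0,0,0,0.027,0.15,-0.01,0.5],[0,0,0,0.026,0.15,0,0.5],[0,0,0,0.026,0.15,0,0.5],[0,0,0,0.026,0.15,0,0.5],[0,0,0,0.026,0.15,0,0.5],[0,0,0,0.026,0.15,0,0.5],[0,0,0,0.026,0.15,0,0.5],[0,0,0,0.02,0.1,0,0.5],[0,0,0,0.01,0.06,0,0.5]]]'

```text
time_s: 12.0
tcp_pos: [0.552, 0.0499, 0.1096]
ee_rot: [[-0.001, -0.986, 0.168], [0.008, 0.168, 0.986], [-1.0, 0.003, 0.007]]
wrist_force: [-0.7, -6.3, 1.1]
gripper_width: 0.499
```

```bash
python3 - <<'E'
from plan import *
to([0,45.5],38)
s=r.sense();y=w2j(s["tcp_pos"]+s["ee_rot"][:,0]*.07);print("tip",y)
edges("10")
E
```

```text
t 12.0 tcp [0.552  0.0499 0.1096] jig [ 0.  31.4] tip z 39.6 jaw yaw in jig 179.95 toolx [-0.0015  0.0076 -1.    ] w 0.499 F [-0.7 -6.3  1.1]
target [0, 45.5] shift mm [ 2.3 13.9 -1.6] units [ 0.04  0.23 -0.03]
tip [-0.1678835  31.89059959]
scene front y 155.1
near 21 x at mid -42.1 slope yaw 0.003
far 22 x at mid 38.1 slope yaw 0.004
front yaw 0.008 19
```

>>> move_arm --series '[[[0,0,0,0.018,0.09,-0.01,0.5],[0,0,0,0.015,0.07,0,0.5],[0,0,0,0.01,0.05,0,0.5],[0,0,0,0.01,0.05,0,0.5]]]'

```text
time_s: 12.55
tcp_pos: [0.5539, 0.0621, 0.1096]
ee_rot: [[-0.007, -0.986, 0.168], [0.001, 0.168, 0.986], [-1.0, 0.007, -0.0]]
wrist_force: [3.1, -21.6, 1.9]
gripper_width: 0.499
```

```bash
python3 - <<'E'
from plan import *
to([0,45.5],38)
s=r.sense();y=w2j(s["tcp_pos"]+s["ee_rot"][:,0]*.07);print("tip",y)
E
```

```text
t 12.55 tcp [0.5539 0.0621 0.1096] jig [-0.1 43.7] tip z 39.6 jaw yaw in jig 179.93 toolx [-0.0068  0.0012 -1.    ] w 0.499 F [  3.1 -21.6   1.9]
target [0, 45.5] shift mm [ 0.4  1.7 -1.6] units [ 0.01  0.03 -0.03]
tip [-0.63338904 43.73637668]
```

>>> move_arm --series '[[[0,0,0,0.005,0.04,0,0.5],[0,0,0,0.005,0.04,0,0.5],[0,0,0,0,0,0,0.5],[0,0,0,0,0,0,0.5]]]'

```text
time_s: 13.05
tcp_pos: [0.5541, 0.0621, 0.1097]
ee_rot: [[-0.009, -0.985, 0.171], [-0.004, 0.171, 0.985], [-1.0, 0.009, -0.006]]
wrist_force: [-0.6, -3.8, 0.0]
gripper_width: 0.494
```

```bash
python3 - <<'E'
from plan import *
state()
edges("11")
zoom("pics/scene11.png","pics/scene11z.png",mod=(-1,110,0))
E
```

```text
t 13.05 tcp [0.5541 0.0621 0.1097] jig [ 0.1 43.7] tip z 39.7 jaw yaw in jig 179.8 toolx [-0.0095 -0.0042 -0.9999] w 0.494 F [-0.6 -3.8  0. ]
scene front y 168.2
near 22 x at mid -42.4 slope yaw 0.005
far 22 x at mid 38.0 slope yaw 0.027
front yaw -0.009 19
```

View pics/scene11z.png

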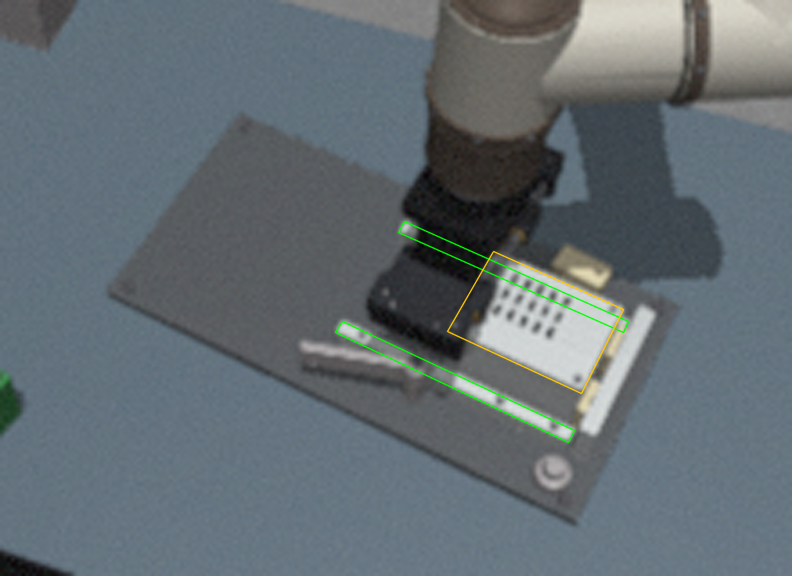

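>>> move_arm --series '[[[0,0,0,-0.1,-0.6,0,0.5],[0,0,0,-0.1,-0.6,0,0.5],[0,0,0,0,0,0.9,0.3],[0,0,0,0,0,0.9,0],[0,0,0,0,0,0,0]]]'

```text
time_s: 13.72
tcp_pos: [0.5457, -0.0062, 0.2212]
ee_rot: [[0.002, -0.986, 0.168], [0.003, 0.168, 0.986], [-1.0, -0.001, 0.003]]
wrist_force: [0.2, 0.1, -0.8]
gripper_width: 0.245
```

```bash
python3 - <<'E'
from plan import *
state()
for n,uv in(("top",(258.8,178.6)),("scene",(283.6,235.7))):
    o={"top":(.5453,.0183),"scene":(.5481,.0198)}[n]
    q=(R2().T@(toplane(n,[uv],.058)[0,:2]-o))*1000;v=q-[74,45]
    print(n,q,np.hypot(*v),"angle",np.arctan2(-v[0],-v[1]))
look("12");edges("12")
zoom("pics/scene12.png","pics/scene12z.png",mod=(-1,110,0))
E
```

```text
t 13.72 tcp [ 0.5457 -0.0062  0.2212] jig [  3.3 -25. ] tip z 151.2 jaw yaw in jig 179.97 toolx [ 0.0019  0.0031 -1.    ] w 0.245 F [ 0.2  0.1 -0.8]
top [ 99.86685608 -43.48225789] 92.18570499570642 angle -0.2844140495143216
scene [100.35956567 -38.59165858] 87.64925605488337 angle -0.3054676230345363
scene module jig mm [ -2.2 111.3] yaw 0.002 rms 1.22 px 1007 grow -1.8
scene front y 168.2
near 22 x at mid -42.4 slope yaw 0.005
far 22 x at mid 38.0 slope yaw 0.027
front yaw -0.012 20
```

View pics/scene12z.png

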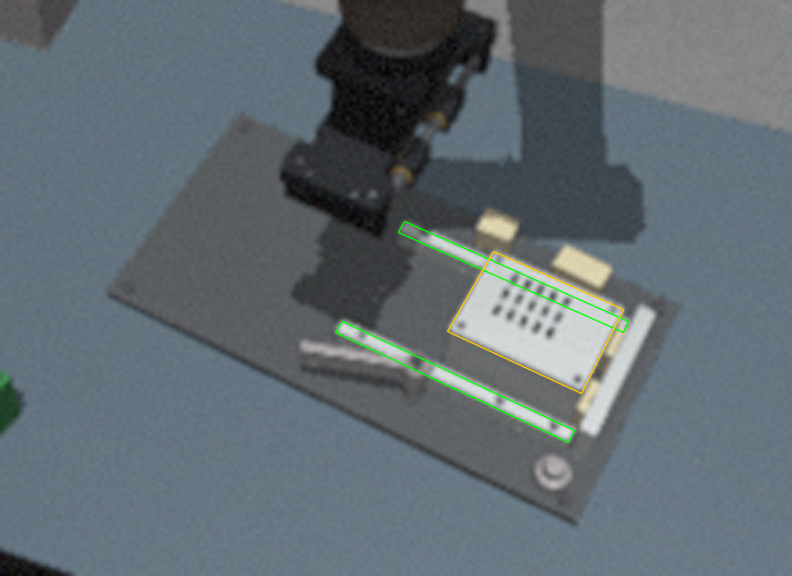

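```bash
cat >> plan.py <<'E'
def kp(th,r=62,gap=0):
    u=np.array([-np.sin(th),-np.cos(th)]);n=np.array([np.cos(th),-np.sin(th)])
    return np.array([74,45])+r*u+(4+gap+15*abs(n[0])+9.5*abs(n[1]))*n
E
python3 - <<'E'
from plan import *
to([132,-8],42)
ths=np.arange(-.29,1.58,.1)
P=[kp(t) for t in ths]
for t,a,b in zip(ths[1:],P,P[1:]):print(t.round(2),b.round(1),((j2w(b)-j2w(a))/.06).round(3))
E
```

```text
t 13.82 tcp [ 0.5432 -0.0066  0.2168] jig [  0.8 -25.9] tip z 146.8 jaw yaw in jig 179.93 toolx [-0.0077  0.0015 -1.    ] w 0.155 F [-0.4  0.4 -0.4]
target [132, -8] shift mm [ 132.3   -4.3 -104.8] units [ 2.21 -0.07 -1.75]
-0.19 [105.9 -12. ] [-0.11  -0.043]
-0.09 [ 99.3 -15. ] [-0.116 -0.03 ]
0.01 [ 92.5 -17.2] [-0.118 -0.017]
0.11 [ 87.  -18.8] [-0.094 -0.012]
0.21 [ 81.3 -19.9] [-0.098 -0.002]
0.31 [ 75.3 -20.5] [-0.1    0.007]
0.41 [ 69.  -20.4] [-0.102  0.018]
0.51 [ 62.7 -19.7] [-0.102  0.03 ]
0.61 [ 56.3 -18.3] [-0.101  0.042]
0.71 [ 49.9 -16.1] [-0.098  0.054]
0.81 [ 43.7 -13.1] [-0.094  0.066]
0.91 [37.8 -9.4] [-0.088  0.078]
1.01 [32.1 -4.9] [-0.08   0.089]
1.11 [27.   0.3] [-0.07  0.1 ]
1.21 [22.4  6.1] [-0.059  0.109]
1.31 [18.5 12.5] [-0.046  0.117]
1.41 [15.3 19.5] [-0.033  0.123]
1.51 [13.  26.9] [-0.018  0.128]
```

>>> move_arm --series '[[[0,0,0,0.75,-0.02,0,0],[0,0,0,0.75,-0.02,0,0],[0,0,0,0.7,-0.02,0,0],[0,0,0,0,0,0,0]]]'

```text
time_s: 14.32
tcp_pos: [0.6759, -0.0077, 0.208]
ee_rot: [[-0.019, -0.986, 0.167], [0.003, 0.167, 0.986], [-1.0, 0.02, -0.0]]
wrist_force: [-1.5, 0.4, -1.0]
gripper_width: 0.003
```

```bash
python3 - <<'E'
from plan import *
to([132,-8],42)
E
```

```text
t 14.32 tcp [ 0.6759 -0.0077  0.208 ] jig [131.9  -4.7] tip z 138.0 jaw yaw in jig 180.02 toolx [-0.0194  0.0028 -0.9998] w 0.003 F [-1.5  0.4 -1. ]
target [132, -8] shift mm [ -0.4  -3.2 -96. ] units [-0.01 -0.05 -1.6 ]
```

>>> move_arm --series '[[[0,-0.14,0,0,-0.05,-0.5,0],[0,0,0,0,0,-0.6,0],[0,0,0,0,0,-0.45,0],[0,0,0,0,0,0,0]]]'

```text
time_s: 14.82
tcp_pos: [0.6709, -0.0091, 0.106]
ee_rot: [[-0.01, -0.986, 0.167], [0.003, 0.167, 0.986], [-1.0, 0.01, 0.002]]
wrist_force: [-0.0, 0.0, 0.1]
gripper_width: 0.006
```

```bash
python3 - <<'E'
from plan import *
to([112,-8],42)
E
```

```text
t 14.82 tcp [ 0.6709 -0.0091  0.106 ] jig [127.1  -7. ] tip z 36.0 jaw yaw in jig 180.04 toolx [-0.01    0.0033 -0.9999] w 0.006 F [-0.   0.   0.1]
target [112, -8] shift mm [-15.1   1.5   6. ] units [-0.25  0.03  0.1 ]
```

>>> move_arm --series '[[[0,-0.07,0,-0.05,0,0.12,0],[0,0,0,-0.2,0,0,0],[0,0,0,-0.11,-0.04,0,0],[0,0,0,-0.11,-0.03,0,0],[0,0,0,-0.11,-0.02,0,0]]]'

```text
time_s: 15.45
tcp_pos: [0.6359, -0.0135, 0.1183]
ee_rot: [[0.011, -0.986, 0.165], [0.005, 0.165, 0.986], [-1.0, -0.009, 0.007]]
wrist_force: [0.9, 0.8, -0.4]
gripper_width: 0.006
```

```bash
python3 - <<'E'
from plan import *
to([87,-18.8],42)
p,d=viewer.capture("scene");cv2.imwrite("pics/scene13.png",p[:,:,::-1])
zoom("pics/scene13.png","pics/scene13z.png")
E
```

```text
t 15.45 tcp [ 0.6359 -0.0135  0.1183] jig [ 93.4 -17.1] tip z 48.3 jaw yaw in jig 180.12 toolx [ 0.0105  0.0055 -0.9999] w 0.006 F [ 0.9  0.8 -0.4]
target [87, -18.8] shift mm [-6.6 -0.6 -6.3] units [-0.11 -0.01 -0.11]
```

View pics/scene13z.png

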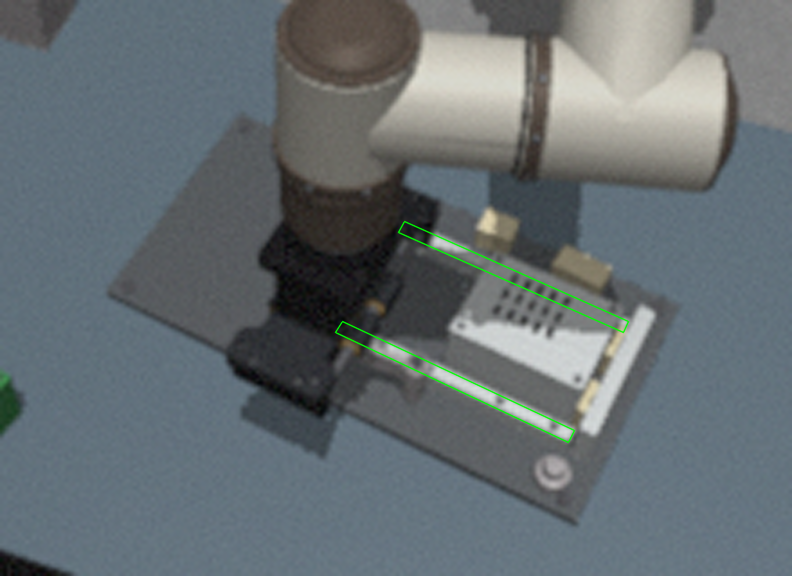

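>>> move_arm --series '[[[0,0.05,0,-0.11,-0.01,-0.06,0],[0,0,0,-0.1,0,-0.02,0],[0,0,0,-0.1,0.01,0,0],[0,0,0,-0.1,0.02,0,0],[0,0,0,-0.1,0.03,0,0]]]'

```text
time_s: 16.12
tcp_pos: [0.6043, -0.0106, 0.114]
ee_rot: [[0.006, -0.986, 0.165], [0.006, 0.165, 0.986], [-1.0, -0.005, 0.007]]
wrist_force: [1.7, 0.3, -0.8]
gripper_width: 0.005
```

```bash
python3 - <<'E'
from plan import *
to([56.3,-18.3],43)
p,d=viewer.capture("scene");cv2.imwrite("pics/scene14.png",p[:,:,::-1])
zoom("pics/scene14.png","pics/scene14z.png")
E
```

```text
t 16.12 tcp [ 0.6043 -0.0106  0.114 ] jig [ 61.7 -19.5] tip z 44.0 jaw yaw in jig 180.1 toolx [ 0.0062  0.0056 -1.    ] w 0.005 F [ 1.7  0.3 -0.8]
target [56.3, -18.3] shift mm [-5.2  2.1 -1. ] units [-0.09  0.04 -0.02]
```

View pics/scene14z.png

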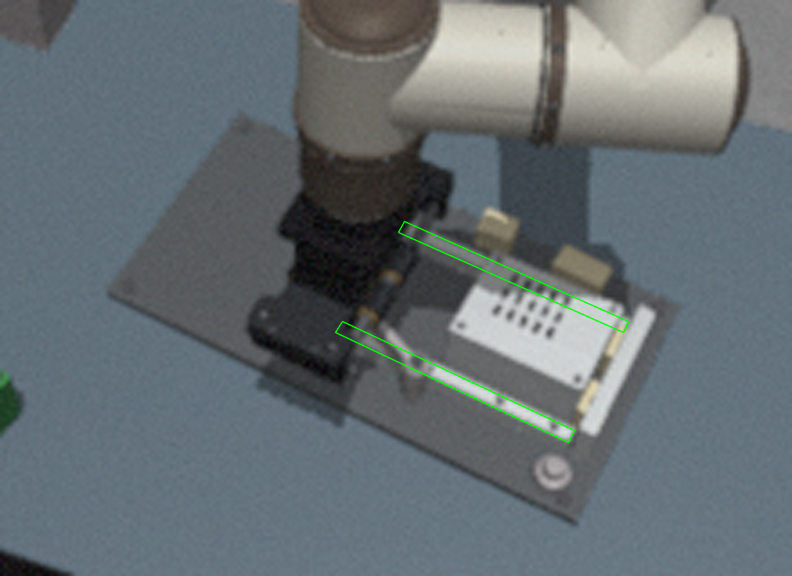

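Keeper bar is turning: seen from pivot (415,375) to about (380,325), in front of the finger. Continuing the arc.

>>> move_arm --series '[[[0,0,0,-0.1,0.04,-0.01,0],[0,0,0,-0.1,0.05,0,0],[0,0,0,-0.1,0.065,0,0],[0,0,0,-0.09,0.075,0,0],[0,0,0,-0.08,0.09,0,0]]]'

```text
time_s: 16.8
tcp_pos: [0.5728, 0.0093, 0.1131]
ee_rot: [[0.003, -0.986, 0.166], [0.005, 0.166, 0.986], [-1.0, -0.003, 0.005]]
wrist_force: [1.7, -0.7, 0.5]
gripper_width: 0.007
```

```bash
python3 - <<'E'
from plan import *
to([32.1,-4.9],43)
p,d=viewer.capture("scene");cv2.imwrite("pics/scene15.png",p[:,:,::-1])
zoom("pics/scene15.png","pics/scene15z.png")
E
```

```text
t 16.8 tcp [0.5728 0.0093 0.1131] jig [27.3 -5.2] tip z 43.1 jaw yaw in jig 180.09 toolx [ 0.0034  0.0048 -1.    ] w 0.007 F [ 1.7 -0.7  0.5]
target [32.1, -4.9] shift mm [ 4.8 -0.5 -0.1] units [ 0.08 -0.01 -0.  ]
```

View pics/scene15z.png

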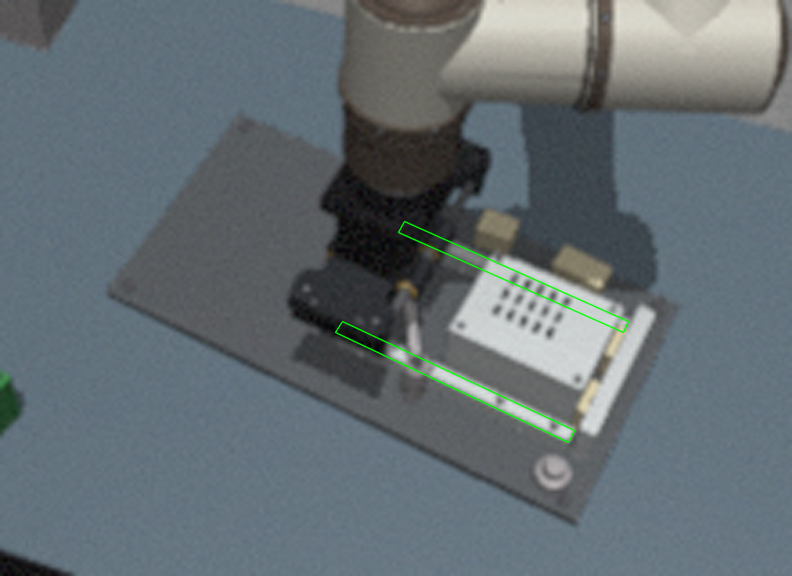

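>>> move_arm --series '[[[0,0,0,-0.03,0.11,0,0],[0,0,0,-0.02,0.12,0,0],[0,0,0,-0.01,0.12,0,0],[0,0,0,-0.005,0.12,0,0],[0,0,0,0,0.09,0,0]]]'

```text
time_s: 17.48
tcp_pos: [0.5666, 0.0451, 0.1127]
ee_rot: [[-0.001, -0.986, 0.165], [0.003, 0.165, 0.986], [-1.0, 0.002, 0.003]]
wrist_force: [0.2, -0.9, 0.0]
gripper_width: 0.004
```

```bash
python3 - <<'E'
from plan import *
to([14,31.5],43)
p,d=viewer.capture("scene");cv2.imwrite("pics/scene16.png",p[:,:,::-1])
zoom("pics/scene16.png","pics/scene16z.png")
E
```

```text
t 17.48 tcp [0.5666 0.0451 0.1127] jig [15.2 29.1] tip z 42.7 jaw yaw in jig 180.11 toolx [-0.0013  0.0035 -1.    ] w 0.004 F [ 0.2 -0.9  0. ]
target [14, 31.5] shift mm [-0.8  2.6  0.3] units [-0.01  0.04  0.  ]
```

View pics/scene16z.png

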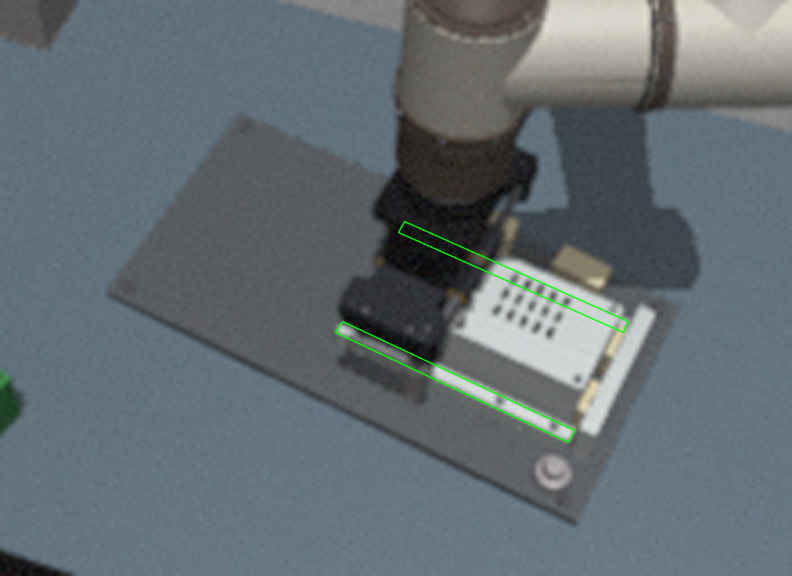

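Small steps until the end stop is felt.

>>> move_arm --series '[[[0,0,0,0.005,0.05,0,0],[0,0,0,0.005,0.05,0,0]]]'

```text
time_s: 17.77
tcp_pos: [0.5667, 0.0463, 0.1128]
ee_rot: [[-0.006, -0.986, 0.164], [-0.006, 0.164, 0.986], [-1.0, 0.005, -0.007]]
wrist_force: [2.9, -16.5, 1.1]
gripper_width: 0.007
```

```bash
python3 - <<'E'
from plan import *
state()
E
```

```text
t 17.77 tcp [0.5667 0.0463 0.1128] jig [15.2 30.3] tip z 42.8 jaw yaw in jig 180.18 toolx [-0.0061 -0.0059 -1.    ] w 0.007 F [  2.9 -16.5   1.1]
```

>>> move_arm --series '[[[0,0,0,0,0,0,0],[0,0,0,-0.05,-0.3,0,0],[0,0,0,-0.1,-0.6,0,0],[0,0,0,0,-0.2,0.9,0],[0,0,0,0,-0.5,0.9,0],[0,0,0,0,-0.9,0.5,0],[0,0,0,0,-0.9,0.5,0],[0,0,0,0,-0.9,0,0],[0,0,0,0,-0.9,0,0],[0,0,0,0,-0.9,0,0],[0,0,0,0,0,0,0],[0,0,0,0,0,0,0]]]'

```text
time_s: 19.27
tcp_pos: [0.5503, -0.3332, 0.283]
ee_rot: [[-0.007, -0.986, 0.166], [-0.001, 0.166, 0.986], [-1.0, 0.007, -0.003]]
wrist_force: [-0.4, 0.6, 0.2]
gripper_width: 0.006
```

```bash
python3 - <<'E'
from plan import *
state()
look("17",("scene",))
p,d=viewer.capture("top");cv2.imwrite("pics/top17.png",p[:,:,::-1])
zoom("pics/scene17.png","pics/scene17z.png")
zoom("pics/top17.png","pics/top17z.png",b=(160,150,330,265),s=4.2,n="top")
try: look("18",("top",))
except Exception as e: print(e)
E
```

```text
t 19.27 tcp [ 0.5503 -0.3332  0.283 ] jig [  62.4 -346.6] tip z 213.0 jaw yaw in jig 180.09 toolx [-0.0074 -0.0014 -1.    ] w 0.006 F [-0.4  0.6  0.2]
scene module jig mm [ -1.9 111.4] yaw 0.008 rms 1.25 px 1013 grow -1.7
top module jig mm [ -1.6 109.3] yaw 0.006 rms 0.91 px 933 grow -2.3
```

View pics/scene17z.png

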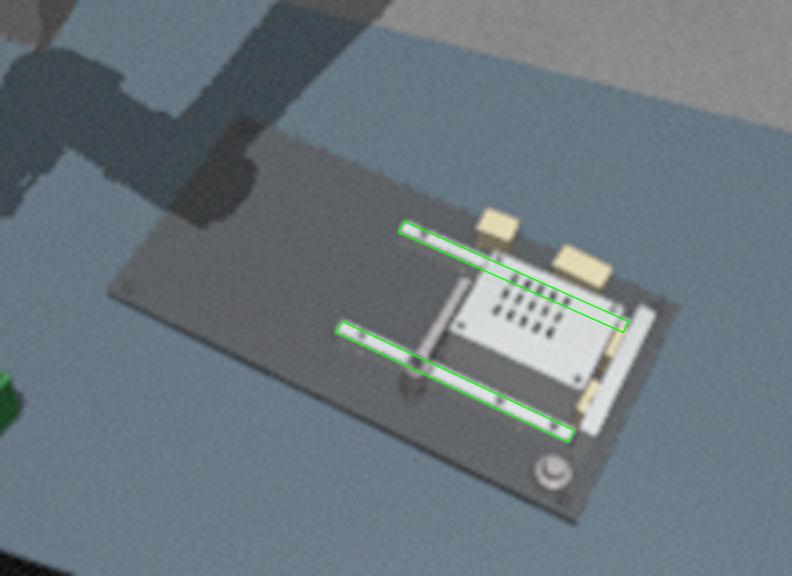

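View pics/top17z.png

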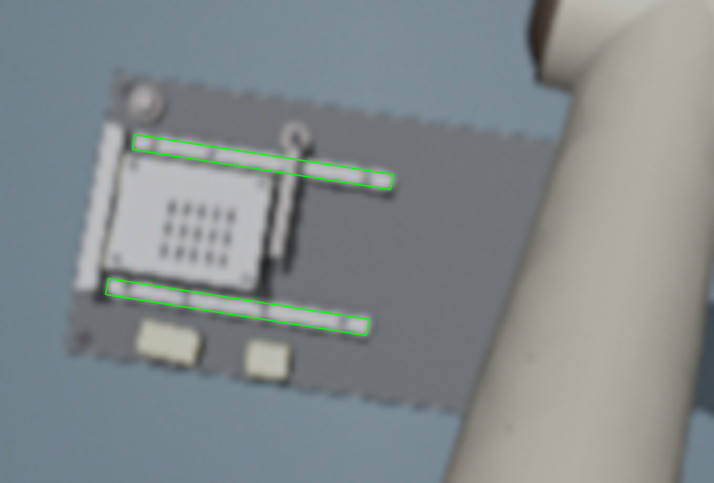

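```bash
python3 - <<'E'
from plan import *
print(toplane("top",[(160+275/4.2,150+262/4.2)],.058),r.finish_job())
E
```

```text
the job is handed in; nothing more can be done
[[0.53140545 0.06328366 0.058     ]] None
```

I pushed the module home against the end stop and swung the keeper bar across the lane behind it, then handed the job in at about 19 s. No verdict is reported.

**What I did**
- **Centring:** two fingers against the module's near side straightened and centred it on the apron.
- **Pushing home:** two fingers behind it pushed it down the lane. The fingertips stayed about 9 mm above the rail tops. The push force rose from about 6 N to 22 N when it met the stop.
- **Keeper:** the closed fingertips pushed the bar round in an arc until about 17 N showed it had met its end stop.

**Last checks, arm clear of everything**

| Check | Top camera | Scene camera |
|---|---|---|
| Module y in the jig (needs above 107 mm) | 109.3 mm | 111.4 mm |
| Module x in the jig (centred is 0) | -1.6 mm | -1.9 mm |
| Module angle to the lane (limit 0.05 rad) | 0.006 rad | 0.008 rad |

- **Camera disagreement:** the 2 mm difference in y was there from the start, so I put it down to calibration.
- **Rails:** the module sits about 2 mm off centre, leaving roughly 6 mm to the nearer rail. I saw no sign of rail contact, but I had no direct measurement of it.
- **Keeper angle:** in the top picture it lies parallel to the module's rear face, within about 1.5°. I judged that by eye and from the force rise, not from a joint reading.
- **Loose things:** the spacers and thumb nut look unmoved in the pictures. I did not measure them, and I did not check the fan, driver, tray and shield in the last pictures, though the arm passed well above them.

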